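# Pack the etching kit into its insert tray

### The job

Pack the etching kit: put the small amber dropper bottle, the black loupe, the bench timer and the petri dish into the square tray, each seated flat and the right way up in the insert whose recess is made for it, and keep the bottle upright all the time. The pale jar lid and the low black screw cap that lie among them look alike but do not belong to the kit: leave them where they lie.

Things in the scene. Friction and masses are not known exactly. Their poses are not given: they have to be found in the camera images.
- dropper_bottle: Small amber dropper bottle with a black cap, standing upright: round body 34 mm in diameter up to a height of about 58 mm, then shoulder, neck and cap (18 mm), 85 mm high in all, about 0.1 kg. Origin: centre of its underside; z up.
- loupe: Black hand loupe standing upright, lens on top: round, 37 mm in diameter at foot and top, 34 mm at the waist (height 23 to 32 mm), 40 mm high. Origin: centre of its underside; z up.
- timer: White bench timer lying face up, a flat box with a dark display and three buttons on top: 60 mm along its x, 66 mm along its y, 23 mm high (sides upright up to 20 mm). Origin: centre of its underside; z up out of the display.
- dish: Clear petri dish, low-walled and rim up: round, 63 mm in diameter, 15 mm high. Origin: centre of its underside; z up.
- jar_lid: Does not belong to the kit: opaque pale jar lid, about as big as the dish: round, 62 mm in diameter, 15 mm high. Origin: centre of its underside; z up.
- black_cap: Does not belong to the kit: low black ribbed screw cap, about as wide as the loupe but only 17 mm high: round, 36 mm in diameter. Origin: centre of its underside; z up.
- insert_bottle: For the dropper bottle: fixed grey block 90 x 90 mm, 22 mm high, in its middle a small square recess 48 x 48 mm (sides along its x and y), 17 mm deep, pale floor 5 mm above the origin (9 mm above the worktop). Origin: centre of its underside, 4 mm above the worktop; z up. All four inserts have this origin, outside size and height: their tops are 26 mm above the worktop.
- insert_loupe: For the loupe: block like the bottle's insert with a small round recess, 53 mm in diameter, 14 mm deep: floor 8 mm above the origin (12 mm above the worktop). The four inserts lie two by two, 92 mm from centre to centre, in any order, in a square metal tray of 190 mm (rim 24 mm above the worktop), all turned like the tray.
- insert_timer: For the timer: insert (block as above) with a large rectangular recess, 74 mm along its x and 80 mm along its y, 9 mm deep: its floor is 13 mm above the origin (17 mm above the worktop). The timer fits with its sides along the recess's sides, either way round. Origin: centre of its underside.
- insert_dish: For the dish: insert (block as above) with a large round recess, 78 mm in diameter, 6 mm deep: its floor is 16 mm above the origin (20 mm above the worktop). Origin: centre of its underside.
Mind the look-alikes: they are no part of the job. What is shaped like the dropper_bottle but blue is not meant.

How it is judged (in metres and radians):
At the end, for the whole second after the job is handed in: Bottle, loupe, timer and dish sit in the recess of their own insert (centre within 10 to 12 mm of its centre, down on the floor within 3 mm, upright within 0.06 to 0.1 rad), released and at rest; jar lid and black cap within 15 mm of where they started (horizontal distance between dropper_bottle and insert_bottle below 0.012 m and z of dropper_bottle in the frame of insert_bottle below 0.008 m and angle between each of dropper_bottle, loupe's own z axis and vertical below 0.1 rad and horizontal distance between loupe and insert_loupe below 0.011 m and z of loupe in the frame of insert_loupe below 0.011 m and horizontal distance between timer and insert_timer below 0.012 m and z of timer in the frame of insert_timer below 0.016 m and angle between timer's own z axis and vertical below 0.08 rad and horizontal distance between dish and insert_dish below 0.01 m and z of dish in the frame of insert_dish below 0.019 m and angle between dish's own z axis and vertical below 0.06 rad and linear speed of each of dropper_bottle, loupe, timer, dish below 0.02 m/s and distance of each of jar_lid, black_cap from where it was at the start of the episode below 0.015 m); the robot touches nothing.
It fails at once if the dropper bottle is tipped by more than 0.6 rad (angle between dropper_bottle's own z axis and vertical above 0.6 rad).
It fails at once if the jar lid is moved from its place by more than 15 mm (distance of jar_lid from where it was at the start of the episode above 0.015 m).
It fails at once if the black screw cap is moved from its place by more than 15 mm (distance of black_cap from where it was at the start of the episode above 0.015 m).
It also fails if it takes over 106 s, if anything falls off the work surface, if the arm or the gripper's body presses on something with over 40 N, if the wrist force passes 120 N, or if a joint passes its speed limit or range.

### The arm

A 6-joint arm with a two-finger parallel gripper is mounted at the origin on a cart in front of the work surface, level with it; the furniture and walls round the work are solid. World frame = base frame: x ahead of the robot, y to its left, z up, the work surface at z = 0. Lengths are in mm, angles in degrees, forces in N, time in s.
With the tool pointing down it reaches from about 300 to 850 mm from the base axis. Payload 4.2 kg.
Tool frame: the origin (TCP) lies at the centre of the arm's flange, where the gripper is bolted on; the fingertips stand 191 mm ahead of it and the grasp point (between the pads) lies 172 mm ahead of it; z points along the fingers, x is the direction in which the jaws open and shut, and the axes are right-handed (so a half turn about z gives the same grasp; the last joint's range is limited). The gripper opens to 91 mm and grips with 3 to 60 N. Pads are 32 mm wide; open, the fingers measure 118 mm over their backs; the gripper's body (76 mm by 178 mm) begins 60 mm behind the grasp point.
Start: joints at [-69.213, 18.312, 89.639, -0, 72.044, -1.146], TCP at [214.772, -533.382, 404.776] pointing down, gripper open.
Joint ranges: [-177.97, 177.97], [-48.28, 115.42], [12.27, 149.76], [-77.06, 257.06], [2.81, 150.46], [-146.56, 146.56]. Speed limits (degrees/s): [147.25, 147.25, 180, 180, 180, 180].

### API

Orientations are given as [roll, pitch, yaw] about the fixed x, y, z axes, in that order (R = Rz(yaw) Ry(pitch) Rx(roll)).
In Python, from workcell import telemetry, imaging, env gives the robot as it stands. The module is installed in compiled form; this text tells all that it offers.
- The arm moves only by the tool jog_arm, never from a script. Its argument "series" is a list of rows, each a list of 3 entries, a list of its own where there are three numbers: the shift along the world's x, y, z in mm, then the turn, a rotation vector about the world's x, y, z in rad, then the opening, from 0 (shut) to 1 (fully open). In form: [[[x, y, z], [ax, ay, az], jaw], ...]. A call has exactly 5 rows; each row is the pose to reach, as a shift and turn from the pose measured when the call began; what a row does not reach only later rows make up. A row lasts 1/12 s, in which the tool goes at most 41.7 mm and 7.16 degrees, less where a joint would pass 70% of its speed; a pose out of reach is approached as far as the arm can. A call with a gripper value outside its range is refused whole. The fingers move at their own pace and stop on an object; "squeeze" is the grip in N (left out, the last holds). Time passes only in rows, so rows that repeat a pose let the fingers close, or fill a call up. It gives the time, the measured TCP pose, the force and the opening at its end, in the units of the state.
- telemetry.state(): the state, without advancing time (a new reading comes with each control period).
- imaging.grab_frame(name): name is "side" or "top"; returns a dict with "pixels" (384x512x3 uint8, red, green, blue), "fov_y" (degrees; the focal length in pixels is half the picture's height over the tangent of half this angle, whatever the lens; pixels are square), "cx", "cy" (the principal point, pixels), "R" (3x3) and "t" (3): a world point X has camera coordinates R X + t. Camera axes: x right, y down, z forward; pixel columns grow to the right and rows downward; lengths in mm; the calibration is good to about 2 mm. A picture is of the moment at which its call begins. There is no depth.
- env.job_done(): hands the job in, once; it reports no verdict.
The state is a dict: "time_s": time; "qpos": joint angles; "qvel": joint speeds; "effort": joint torques, N m; "ee_pos": TCP position; "ee_rot": TCP orientation; "force": force on the tool from outside, world axes, zero at the start; "torque": the same for the moment, N m; "gripper_width": finger opening in mm.
Only numpy, scipy, OpenCV 4.12 (cv2) and the standard library are available. Lean on these libraries where they do the work, as an engineer would, in place of code of your own. Each camera call takes 0.05 s, during which the arm holds its last target.

## Working session

There is one attempt and no reset: what is moved stays moved. The work goes in short steps, Python scripts to look and compute and a tool call to move; the robot and the scene stay as the last step left them, time stands still between calls to the robot, and variables do not carry over. Pictures are saved under pics/ and viewed, and the job is handed in when it is done.

Besides the shell and the picture viewer there is one more tool, called after ">>>" as name(argument=value, ...), one argument or row to a line, values as JSON. jog_arm: Moves the arm, as the interface text tells. Its arguments: {"type":"object","properties":{"series":{"type":"array"},"squeeze":{"type":"number"}},"required":["series"]}

```bash
mkdir -p pics
python3 - <<'E'
from workcell import telemetry, imaging
import cv2,numpy as np
print(telemetry.state())
for n in("top","side"):
    f=imaging.grab_frame(n); cv2.imwrite(f"pics/{n}0.png",f["pixels"][:,:,::-1]); np.savez(f"{n}0.npz",**f)
    print({k:f[k] for k in f if k!="pixels"})
E
```

```text
{'time_s': 0.0, 'qpos': array([-6.92120285e+01,  1.83499494e+01,  8.97067481e+01,  1.24443360e-03,
        7.20413331e+01, -1.14786360e+00]), 'qvel': array([0.10024791, 0.02988302, 0.06566548, 0.0840147 , 0.02413306,
       0.01142672]), 'effort': array([ 6.26748570e-04, -4.12454152e+01, -2.31976426e+01,  7.26849446e-02,
        4.59113298e-02, -1.51887384e-04]), 'ee_pos': array([ 214.72649705, -533.2182232 ,  403.93462156]), 'ee_rot': array([-1.79996853e+02,  9.79872262e-02, -6.80645469e+01]), 'force': array([ 0.09063741, -0.18173512, -0.18274041]), 'torque': array([ 0.00430978, -0.01445091,  0.00196129]), 'gripper_width': 91.20614267597165}
{'fov_y': 49.4036525475813, 'cx': 252.2874465065283, 'cy': 186.86085182443728, 'R': array([[-0.01812921, -0.99917656, -0.03629794],
       [-0.98600927,  0.02388333, -0.16497063],
       [ 0.1657017 ,  0.03279932, -0.98563033]]), 't': array([200.53903056, 558.86319211, 782.28898692])}
{'fov_y': 44.81245369950134, 'cx': 267.0645157669968, 'cy': 189.7943052534352, 'R': array([[-0.91618412, -0.40026543, -0.01985562],
       [-0.29186576,  0.70037578, -0.65137405],
       [ 0.27462891, -0.59098338, -0.75849694]]), 't': array([ 581.63707633,   55.82057437, 1184.837422  ])}
```

View pics/top0.png

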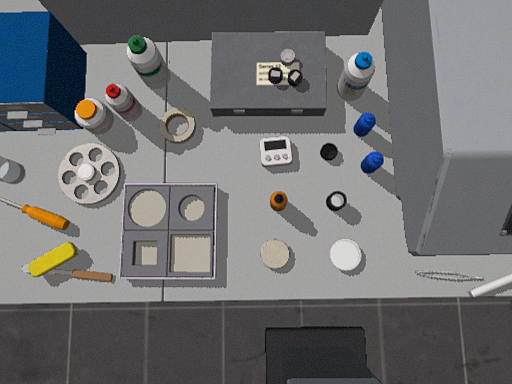

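View pics/side0.png

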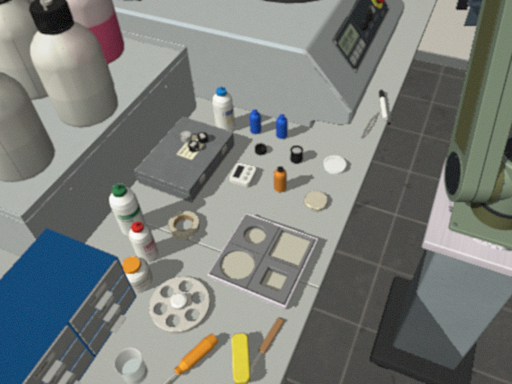

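Run:
```python
import cv2
a=cv2.imread("pics/top0.png")[125:285,110:390]; cv2.imwrite("pics/z1.png",cv2.resize(a,None,fx=2.8,fy=2.8,interpolation=cv2.INTER_CUBIC))
a=cv2.imread("pics/side0.png")[100:310,190:390]; cv2.imwrite("pics/z2.png",cv2.resize(a,None,fx=2.8,fy=2.8,interpolation=cv2.INTER_CUBIC))
```

```text
(no output)
```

View pics/z1.png

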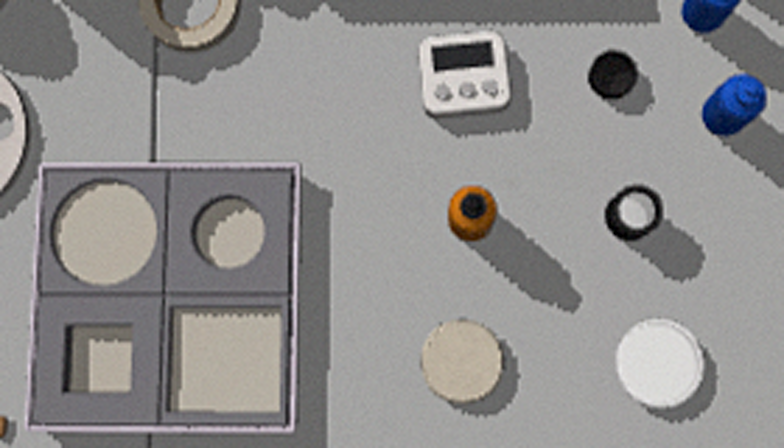

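View pics/z2.png

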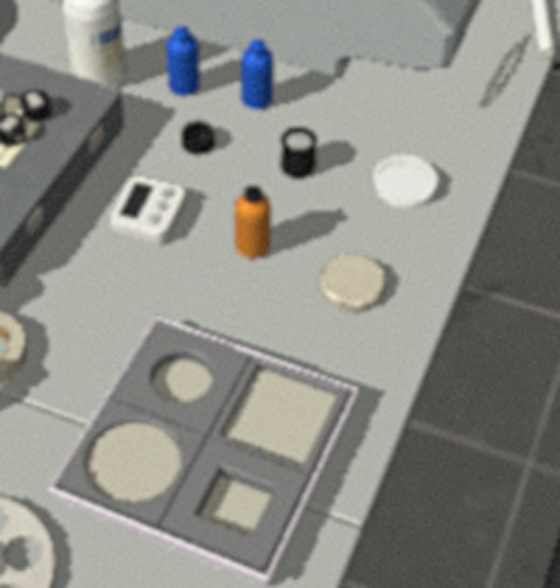

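```bash
cat > h.py <<'E'
import cv2,numpy as np
def load(n): return dict(np.load(n))
def foc(f): return 192/np.tan(np.radians(float(f["fov_y"])/2))
def ray(f,p,z):
    p=np.atleast_2d(p).astype(float); F=foc(f)
    d=np.c_[(p[:,0]-f["cx"])/F,(p[:,1]-f["cy"])/F,np.ones(len(p))]@f["R"]
    C=-f["R"].T@f["t"]; s=(z-C[2])/d[:,2]
    return C+s[:,None]*d
def proj(f,X):
    c=np.atleast_2d(X)@f["R"].T+f["t"]; F=foc(f)
    return np.c_[c[:,0]/c[:,2]*F+f["cx"],c[:,1]/c[:,2]*F+f["cy"]]
def big(m,roi):
    x0,y0,x1,y1=roi; k=np.zeros(m.shape,np.uint8); k[y0:y1,x0:x1]=m[y0:y1,x0:x1]
    cs,_=cv2.findContours(k,cv2.RETR_EXTERNAL,cv2.CHAIN_APPROX_NONE)
    return max(cs,key=cv2.contourArea).reshape(-1,2)
E
python3 - <<'E'
import cv2,numpy as np
s=[]
for n,rs in(("top",[(255,235,300,275),(325,235,370,275)]),("side",[(298,185,335,215),(318,150,355,180)])):
    im=cv2.imread(f"pics/{n}0.png")
    for x0,y0,x1,y1 in rs: s.append(cv2.resize(im[y0:y1,x0:x1],(390,290),interpolation=cv2.INTER_NEAREST))
cv2.imwrite("pics/z3.png",np.vstack([np.hstack(s[:2]),np.hstack(s[2:])]))
E
```

```text
(no output)
```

View pics/z3.png

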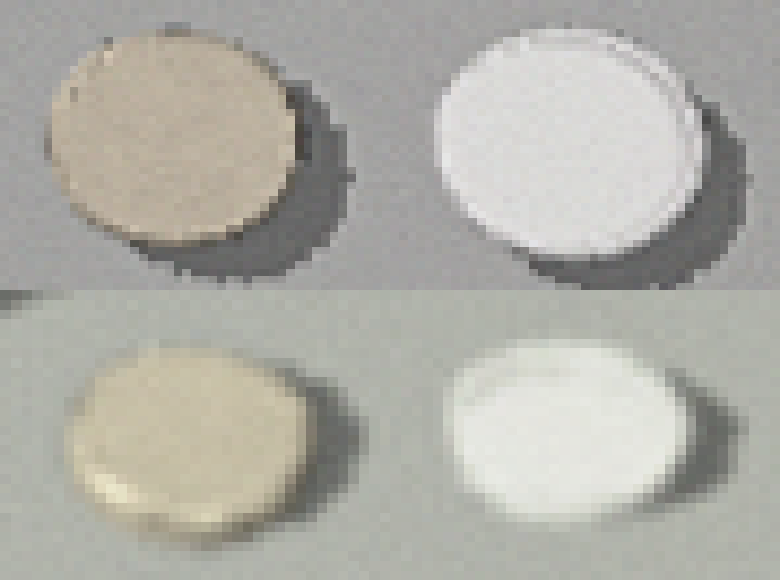

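```bash
cat > m.py <<'E'
from h import *
def cen(f,m,roi,z):
    c=big(m,roi); k=np.zeros(m.shape,np.uint8); cv2.drawContours(k,[cv2.convexHull(c)],-1,255,-1)
    ys,xs=np.nonzero(k); P=ray(f,np.c_[xs,ys],z); hull=ray(f,c,z)[:,:2].astype(np.float32)
    return P.mean(0).round(1), np.round(cv2.minAreaRect(hull),1) if 0 else cv2.minAreaRect(hull), c.min(0),c.max(0)
E
python3 - <<'E'
from m import *
for n,R in(("top",dict(dish=(320,232,372,275),lid=(255,235,300,275),timer=(255,132,297,170),bottle=(262,185,292,215),loupe=(320,185,350,213),cap=(315,140,342,164))),
 ("side",dict(dish=(318,150,355,180),lid=(298,185,335,215),timer=(225,158,262,190),bottle=(268,160,292,196),loupe=(285,142,306,166),cap=(250,140,270,157)))):
    f=load(n+"0.npz"); im=f["pixels"]; hsv=cv2.cvtColor(im,cv2.COLOR_RGB2HSV)
    print(n,-f["R"].T@f["t"])
    H,S,V=[hsv[:,:,i].astype(int) for i in range(3)]
    print("table",im[225,310],im[200,250])
    white=((V>190)&(S<40)).astype(np.uint8); beige=((S>32)&(V>110)).astype(np.uint8)
    amber=((S>130)&(H<25)).astype(np.uint8); dark=(V<60).astype(np.uint8)
    if n=="side": white=((V>212)).astype(np.uint8)
    am=amber|dark
    for k,z,m in(("dish",7.5,white),("lid",7.5,beige),("timer",11,white),("bottle",29,amber),("loupe",20,dark),("cap",8.5,dark)):
        print(k,*cen(f,m,R[k],z))
E
```

```text
top [425.05328456 161.36783546 870.52292118]
table [106 106 109] [163 163 157]
dish [427.7   4.7   7.5] ((427.8233947753906, 4.707399368286133), (60.613338470458984, 60.047889709472656), 88.87403869628906) [330 239] [360 269]
lid [430.9 147.3   7.5] ((431.4396667480469, 147.26307678222656), (55.06611633300781, 58.431854248046875), 88.76316833496094) [261 239] [288 268]
timer [647.5 140.1  11. ] ((647.8836059570312, 140.1865997314453), (57.60260009765625, 63.33414077758789), 4.252721786499023) [260 136] [291 164]
bottle [536.9 137.8  29. ] ((536.2393188476562, 137.6828155517578), (32.47027587890625, 36.848899841308594), 88.55968475341797) [270 192] [286 210]
loupe [534.8  19.7  20. ] ((534.7357788085938, 19.307514190673828), (34.20622634887695, 41.084800720214844), 43.200592041015625) [326 192] [345 210]
cap [642.1  27.9   8.5] ((641.817138671875, 27.73974609375), (32.87474060058594, 36.70597457885742), 43.703495025634766) [320 143] [337 159]
side [223.78815507 893.93306074 946.60439795]
table [174 179 170] [178 180 172]
dish [430.4   3.9   7.5] ((429.7404479980469, 3.4510879516601562), (56.88520431518555, 61.594329833984375), 22.46989631652832) [324 156] [344 172]
lid [432.4 147.2   7.5] ((431.74664306640625, 146.40188598632812), (57.185813903808594, 64.23534393310547), 20.5648136138916) [305 191] [327 210]
timer [650.8 136.3  11. ] ((650.9432983398438, 135.70510864257812), (56.2157096862793, 68.72077941894531), 4.3203816413879395) [230 163] [254 183]
bottle [539.  135.7  29. ] ((538.9415893554688, 136.00953674316406), (29.484189987182617, 74.41954040527344), 22.627967834472656) [274 170] [285 191]
loupe [531.9  29.8  20. ] ((531.7665405273438, 29.746471405029297), (30.79599952697754, 39.376407623291016), 21.68305206298828) [291 152] [302 162]
cap [642.2  28.6   8.5] ((641.5629272460938, 27.832252502441406), (28.6763858795166, 41.0718994140625), 24.487016677856445) [256 144] [266 154]
```

Run:
```python
from m import *
f=load("top0.npz"); g=load("side0.npz")
z1=lambda p:np.array(p)/2.8+[110,125]-0.4
z2=lambda p:np.array(p)/2.8+[190,100]-0.4
a=ray(f,z1([(42,164),(299,163),(293,430),(27,428)]),24); print(a.round(1),a.mean(0))
b=ray(g,z2([(160,320),(357,386),(268,578),(53,488)]),24); print(b.round(1),b.mean(0))
for c in(a,b): print(cv2.minAreaRect(c[:,:2].astype(np.float32)))
print("loupe ring",ray(f,z1([636,211]),40),"bottle cap",ray(f,z1([472,206]),85),ray(g,z2([253,190]),85))
for n,f,R,off,z in(("top",f,[(125,185,168,232),(172,188,215,230)],0,0),("top",f,[(122,232,168,275),(168,233,216,278)],0,0)):
    hsv=cv2.cvtColor(f["pixels"],cv2.COLOR_RGB2HSV); m=((hsv[:,:,1]>30)&(hsv[:,:,2]>80)).astype(np.uint8)
    for r in R:
        c=big(m,r); print(r,c.min(0),c.max(0),cv2.minAreaRect(c))
```

```text
[[581.6 455.6  24. ]
 [577.6 263.6  24. ]
 [384.9 268.7  24. ]
 [389.4 460.2  24. ]] [483.38292631 362.02883874  24.        ]
[[573.  267.5  24. ]
 [387.  266.8  24. ]
 [389.8 461.7  24. ]
 [579.8 456.5  24. ]] [482.37976507 363.1512104   24.        ]
((483.5249938964844, 361.907958984375), (192.02439880371094, 192.8451385498047), 88.64411926269531)
((483.385986328125, 362.9048156738281), (194.8993682861328, 190.03407287597656), 89.16605377197266)
loupe ring [[534.13392281  21.0654566   40.        ]] bottle cap [[534.17940224 138.79646754  85.        ]] [[535.45125267 141.41174165  85.        ]]
(125, 185, 168, 232) [161 201] [165 208] ((162.86538696289062, 204.82691955566406), (7.0601806640625, 3.7262067794799805), 78.69007110595703)
(172, 188, 215, 230) [191 197] [193 199] ((192.20001220703125, 198.10000610351562), (1.3416407108306885, 2.683281421661377), 26.56505012512207)
(122, 232, 168, 275) [151 251] [156 259] ((154.19862365722656, 255.6370086669922), (3.6282756328582764, 8.5440034866333), 20.556045532226562)
(168, 233, 216, 278) [171 255] [174 260] ((172.75001525878906, 257.2500305175781), (4.743415832519531, 3.1622774600982666), 71.56504821777344)
```

Run:
```python
from m import *
f=load("top0.npz"); g=load("side0.npz")
for n,f,R in(("top",f,dict(dish=(125,188,168,229),loupe=(172,190,213,224),bottle=(124,234,166,275),timer=(168,232,214,276))),("side",g,dict(dish=(215,247,262,282),loupe=(238,222,272,247),bottle=(257,262,292,292),timer=(266,228,317,268)))):
    im=f["pixels"].astype(int); m=((im[:,:,0]-im[:,:,2]>8)&(im[:,:,0]>70)).astype(np.uint8)
    for k,r in R.items():
        c=big(m,r); print(n,k,c.min(0),c.max(0))
        P=ray(f,c,dict(dish=20,loupe=12,bottle=9,timer=17)[k])[:,:2].astype(np.float32)
        print(cv2.minAreaRect(P),cv2.minEnclosingCircle(P))
```

```text
top dish [129 190] [165 226]
((529.26318359375, 408.4882507324219), (75.60047912597656, 74.91547393798828), 88.80980682373047) ((529.5029296875, 408.0148010253906), 38.44709014892578)
top loupe [181 196] [203 220]
((528.0186767578125, 316.2568054199219), (50.31943893432617, 46.081016540527344), 0.08275895565748215) ((528.3326416015625, 315.7952880859375), 25.768434524536133)
top bottle [135 241] [156 264]
((438.2824401855469, 411.87310791015625), (43.96125030517578, 46.7879524230957), 88.9957275390625) ((437.2785949707031, 412.4486999511719), 30.595136642456055)
top timer [171 235] [210 271]
((435.5525207519531, 317.90911865234375), (79.142822265625, 72.36962890625), 88.85433959960938) ((434.949951171875, 318.079345703125), 52.39148712158203)
side dish [221 251] [254 279]
((531.2758178710938, 407.1109924316406), (77.03878021240234, 74.83466339111328), 22.94794273376465) ((531.5159301757812, 406.4642028808594), 39.10148620605469)
side loupe [244 228] [265 243]
((530.6014404296875, 311.6908874511719), (46.63066101074219, 46.17173385620117), 62.97227096557617) ((531.264404296875, 312.65606689453125), 25.83550453186035)
side bottle [262 270] [286 290]
((440.3367614746094, 405.2660827636719), (41.86235809326172, 46.19442367553711), 89.89439392089844) ((440.59906005859375, 404.763671875), 29.161373138427734)
side timer [270 231] [309 265]
((437.7079772949219, 314.89849853515625), (78.47021484375, 74.80876922607422), 89.0545425415039) ((438.19122314453125, 314.51318359375), 51.362850189208984)
```

>>> jog_arm(
  series=[
    [[105,400,0],[0,0,-0.384],1],
    [[105,400,0],[0,0,-0.384],1],
    [[105,400,0],[0,0,-0.384],1],
    [[105,400,0],[0,0,-0.384],1],
    [[105,400,0],[0,0,-0.384],1],
  ],
)

```text
time_s: 0.52
ee_pos: [267.5, -330.0, 403.9]
ee_rot: [180.0, 0.1, -90.2]
force: [1.7, 0.8, 0.3]
gripper_width: 90.8
```

>>> jog_arm(
  series=[
    [[55,200,0],[0,0,0],1],
    [[55,200,0],[0,0,0],1],
    [[55,200,0],[0,0,0],1],
    [[55,200,0],[0,0,0],1],
    [[55,200,0],[0,0,0],1],
  ],
)

```text
time_s: 0.93
ee_pos: [321.9, -128.9, 403.9]
ee_rot: [180.0, 0.1, -90.2]
force: [1.6, 0.8, -0.3]
gripper_width: 91.5
```

>>> jog_arm(
  series=[
    [[100,170,0],[0,0,0],1],
    [[100,170,0],[0,0,0],1],
    [[100,170,0],[0,0,0],1],
    [[100,170,0],[0,0,0],1],
    [[100,170,0],[0,0,0],1],
  ],
)

```text
time_s: 1.35
ee_pos: [422.6, 43.9, 403.7]
ee_rot: [-180.0, 0.2, -90.1]
force: [-0.3, -1.1, 0.2]
gripper_width: 91.5
```

>>> jog_arm(
  series=[
    [[113,95,-60],[0,0,0],1],
    [[113,95,-60],[0,0,0],1],
    [[113,95,-60],[0,0,0],1],
    [[113,95,-60],[0,0,0],1],
    [[113,95,-90],[0,0,0],1],
  ],
)

```text
time_s: 1.77
ee_pos: [540.7, 142.8, 314.9]
ee_rot: [-179.4, 0.4, -89.9]
force: [1.8, 0.1, 1.3]
gripper_width: 91.2
```

Run:
```python
from workcell import telemetry, imaging
import cv2,numpy as np
s=telemetry.state();print(s["ee_pos"],s["ee_rot"])
o=[]
for n in("top","side"):
    f=imaging.grab_frame(n); np.savez(f"{n}1.npz",**f); o.append(cv2.resize(f["pixels"][100:300,200:400,::-1],(400,400)))
cv2.imwrite("pics/a1.png",np.hstack(o))
```

```text
[540.69350481 142.81955338 314.85109546] [-179.36329342    0.3933617   -89.94763171]
```

View pics/a1.png

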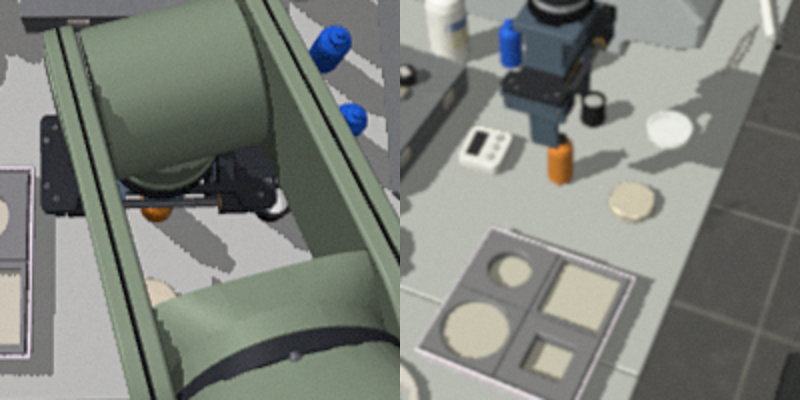

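>>> jog_arm(
  series=[
    [[-4.7,-4.3,-15],[0,0,0],1],
    [[-4.7,-4.3,-45],[0,0,0],1],
    [[-4.7,-4.3,-75],[0,0,0],1],
    [[-4.7,-4.3,-97],[0,0,0],1],
    [[-4.7,-4.3,-102],[0,0,0],1],
  ],
)

```text
time_s: 2.28
ee_pos: [528.4, 134.3, 204.7]
ee_rot: [179.0, -0.1, -90.1]
force: [-0.3, -0.2, -1.1]
gripper_width: 91.3
```

>>> jog_arm(
  series=[
    [[0,0,0],[0,0,0],1],
    [[0,0,0],[0,0,0],0.6],
    [[0,0,0],[0,0,0],0.5],
    [[0,0,0],[0,0,0],0.45],
    [[0,0,0],[0,0,0],0.42],
  ],
  squeeze=15,
)

```text
time_s: 2.7
ee_pos: [528.8, 134.4, 206.1]
ee_rot: [179.2, -0.0, -90.1]
force: [-0.0, 0.4, 0.1]
gripper_width: 67.4
```

>>> jog_arm(
  series=[
    [[7,4,7],[0.014,0,0],0.6],
    [[7,4,7],[0.014,0,0],0.5],
    [[7,4,7],[0.014,0,0],0.35],
    [[7,4,7],[0.014,0,0],0.3],
    [[7,4,7],[0.014,0,0],0.2],
  ],
)

```text
time_s: 3.12
ee_pos: [535.4, 138.2, 212.9]
ee_rot: [179.1, 0.7, -90.0]
force: [0.2, -1.0, 1.0]
gripper_width: 34.1
```

>>> jog_arm(
  series=[
    [[0,0,0],[0,0,0],0],
    [[0,0,0],[0,0,0],0],
    [[0,0,0],[0,0,0],0],
    [[0,0,0],[0,0,0],0],
    [[0,0,0],[0,0,0],0],
  ],
)

```text
time_s: 3.53
ee_pos: [535.4, 138.1, 212.9]
ee_rot: [179.1, 0.7, -90.0]
force: [0.3, -1.2, 2.5]
gripper_width: 32.6
```

>>> jog_arm(
  series=[
    [[0,0,15],[0,0,0],0],
    [[0,0,40],[0,0,0],0],
    [[0,0,60],[0,0,0],0],
    [[0,0,70],[0,0,0],0],
    [[0,0,70],[0,0,0],0],
  ],
  squeeze=20,
)

```text
time_s: 3.95
ee_pos: [535.9, 138.3, 284.8]
ee_rot: [179.4, 0.8, -90.0]
force: [-0.0, 0.3, 0.1]
gripper_width: 32.6
```

>>> jog_arm(
  series=[
    [[-11,30,0],[0,0,0],0],
    [[-22,60,0],[0,0,0],0],
    [[-34,94,0],[0,0,0],0],
    [[-46,128,0],[0,0,0],0],
    [[-55,152,0],[0,0,0],0],
  ],
)

```text
time_s: 4.37
ee_pos: [479.4, 292.3, 283.1]
ee_rot: [179.2, 0.7, -90.0]
force: [1.2, -0.3, 0.1]
gripper_width: 32.7
```

>>> jog_arm(
  series=[
    [[-12,35,0],[0,0,0],0],
    [[-24,70,0],[0,0,0],0],
    [[-35,100,0],[0,0,0],0],
    [[-41,117,0],[0,0,0],0],
    [[-41,117,0],[0,0,0],0],
  ],
)

```text
time_s: 4.78
ee_pos: [436.7, 412.3, 281.2]
ee_rot: [179.1, 0.7, -89.8]
force: [-0.4, -0.6, -0.9]
gripper_width: 32.7
```

>>> jog_arm(
  series=[
    [[0,0,0],[0,0,0],0],
    [[0,0,0],[0,0,0],0],
    [[0,0,0],[0,0,0],0],
    [[0,0,0],[0,0,0],0],
    [[0,0,0],[0,0,0],0],
  ],
)

```text
time_s: 5.2
ee_pos: [437.1, 411.4, 281.2]
ee_rot: [179.1, 0.7, -89.9]
force: [-0.0, 0.5, -0.4]
gripper_width: 32.4
```

```bash
cat > look.py <<'E'
import sys
from workcell import telemetry, imaging
import cv2,numpy as np
x0,y0,x1,y1=map(int,sys.argv[2:6]); n=sys.argv[6] if len(sys.argv)>6 else "side"
f=imaging.grab_frame(n); np.savez(f"{sys.argv[1]}.npz",**f)
a=f["pixels"][y0:y1,x0:x1,::-1]; s=min(780/a.shape[1],580/a.shape[0])
cv2.imwrite(f"pics/{sys.argv[1]}.png",cv2.resize(a,None,fx=s,fy=s,interpolation=cv2.INTER_CUBIC))
s=telemetry.state();print(s["ee_pos"].round(1),s["ee_rot"].round(2),s["gripper_width"])
E
python3 look.py b2 190 150 350 310
```

```text
[437.1 411.6 281.3] [179.09   0.74 -89.86] 32.5419478809916
```

View pics/b2.png

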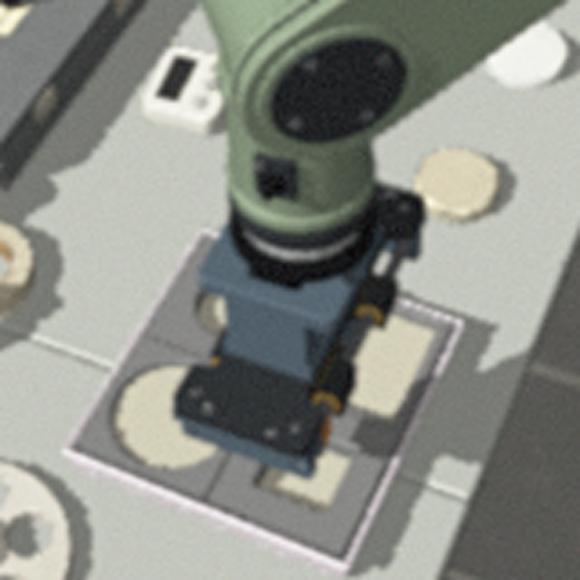

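>>> jog_arm(
  series=[
    [[1,-2.4,-12],[0,0,0],0],
    [[1,-2.4,-28],[0,0,0],0],
    [[1,-2.4,-42],[0,0,0],0],
    [[1,-2.4,-52],[0,0,0],0],
    [[1,-2.4,-55],[0,0,0],0],
  ],
)

```text
time_s: 5.67
ee_pos: [437.9, 408.5, 224.7]
ee_rot: [179.0, 0.6, -89.9]
force: [-0.6, -0.2, -2.5]
gripper_width: 32.6
```

>>> jog_arm(
  series=[
    [[0,0,0],[0,0,0],0],
    [[0,0,0],[0,0,0],0],
    [[0,0,0],[0,0,0],0],
    [[0,0,0],[0,0,0],0],
    [[0,0,0],[0,0,0],0],
  ],
)

```text
time_s: 6.08
ee_pos: [438.1, 408.6, 225.4]
ee_rot: [179.0, 0.7, -89.9]
force: [-0.4, 0.1, -0.9]
gripper_width: 32.6
```

>>> jog_arm(
  series=[
    [[0,0,-1],[0,0,0],0],
    [[0,0,-2],[0,0,0],0],
    [[0,0,-3],[0,0,0],0],
    [[0,0,-3],[0,0,0],0],
    [[0,0,-3],[0,0,0],0],
  ],
)

```text
time_s: 6.5
ee_pos: [438.0, 408.6, 222.2]
ee_rot: [179.0, 0.7, -89.9]
force: [0.2, -0.2, -0.8]
gripper_width: 32.4
```

>>> jog_arm(
  series=[
    [[0,0,0],[0,0,0],0.4],
    [[0,0,0],[0,0,0],0.45],
    [[0,0,0],[0,0,0],0.5],
    [[0,0,0],[0,0,0],0.55],
    [[0,0,0],[0,0,0],0.65],
  ],
)

```text
time_s: 6.92
ee_pos: [438.0, 408.6, 222.3]
ee_rot: [179.0, 0.7, -89.9]
force: [0.6, 0.2, 0.3]
gripper_width: 54.1
```

>>> jog_arm(
  series=[
    [[0,0,10],[0,0,0],0.65],
    [[0,0,40],[0,0,0],0.65],
    [[0,0,75],[0,0,0],0.7],
    [[0,0,105],[0,0,0],0.8],
    [[0,0,110],[0,0,0],1],
  ],
)

```text
time_s: 7.33
ee_pos: [439.0, 409.5, 339.2]
ee_rot: [179.5, 1.1, -89.9]
force: [0.7, 0.7, -0.3]
gripper_width: 74.4
```

>>> jog_arm(
  series=[
    [[0,0,0],[0,0,0],1],
    [[30,-40,0],[-0.012,-0.016,0],1],
    [[55,-75,0],[-0.012,-0.016,0.074],1],
    [[80,-110,0],[-0.012,-0.016,0.074],1],
    [[105,-140,0],[-0.012,-0.016,0.074],1],
  ],
)

```text
time_s: 7.75
ee_pos: [538.8, 274.5, 338.4]
ee_rot: [-179.7, 0.4, -85.6]
force: [0.6, 0.4, 0.2]
gripper_width: 91.0
```

```bash
python3 look.py b3 190 150 350 310
```

```text
[543.3 269.1 338.3] [-1.7944e+02  8.0000e-02 -8.5840e+01] 90.9512410118432
```

View pics/b3.png

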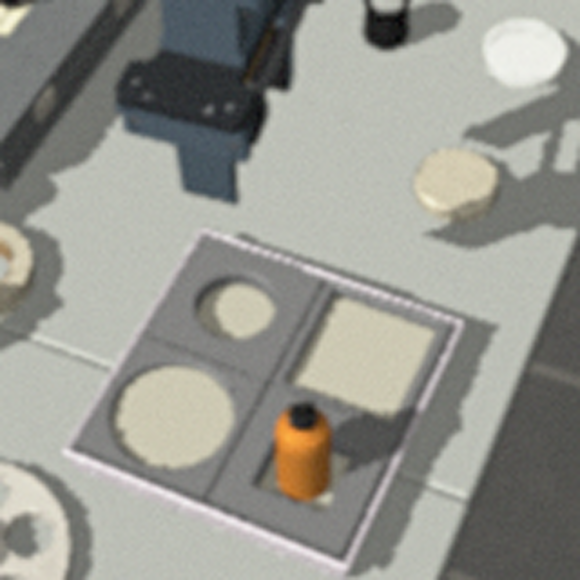

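>>> jog_arm(
  series=[
    [[25,-30,0],[0,0,0],1],
    [[50,-60,0],[0,0,0],1],
    [[75,-92,0],[0,0,0],1],
    [[100,-123,-20],[0,0,0],1],
    [[105.5,-130,-50],[0,0,0],1],
  ],
)

```text
time_s: 8.22
ee_pos: [652.4, 135.4, 290.7]
ee_rot: [-178.9, 0.0, -86.0]
force: [0.5, 0.3, 0.3]
gripper_width: 91.0
```

>>> jog_arm(
  series=[
    [[0,0,0],[0,0,0],1],
    [[0,0,0],[0,0,0],1],
    [[0,0,0],[0,0,0],1],
    [[0,0,0],[0,0,0],1],
    [[0,0,0],[0,0,0],1],
  ],
)

```text
time_s: 8.63
ee_pos: [652.0, 136.8, 292.6]
ee_rot: [-178.7, 0.1, -85.9]
force: [-0.3, 0.4, 0.9]
gripper_width: 91.3
```

```bash
python3 look.py b4 200 100 320 200;python3 look.py b5 220 100 340 200 top
```

```text
[652.  136.7 292.4] [-1.7873e+02  7.0000e-02 -8.5940e+01] 90.99886781328502
[652.  136.5 292.2] [-1.7875e+02  6.0000e-02 -8.5950e+01] 91.03574047688878
```

View pics/b4.png

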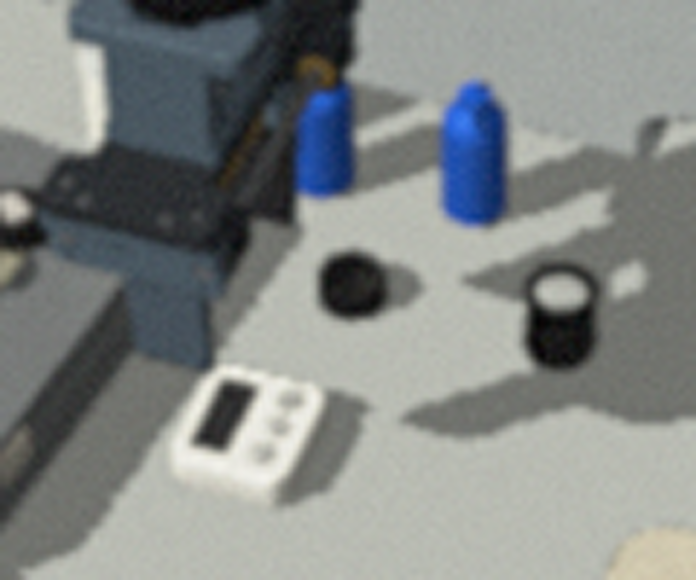

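View pics/b5.png

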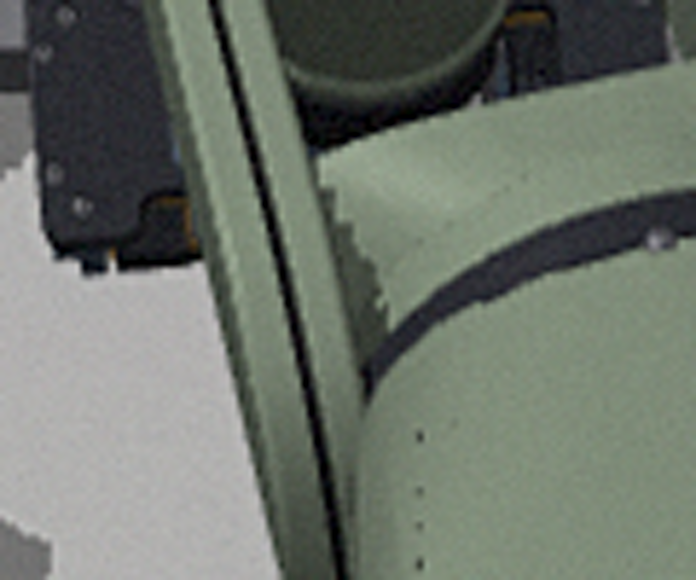

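>>> jog_arm(
  series=[
    [[-3,2,-10],[0,0.022,0],1],
    [[-3,2,-35],[0,0.022,0],1],
    [[-3,2,-60],[0,0.022,0],1],
    [[-3,2,-80],[0,0.022,0],1],
    [[-3,2,-87],[0,0.022,0],1],
  ],
)

```text
time_s: 9.15
ee_pos: [647.4, 138.9, 201.6]
ee_rot: [179.6, 0.1, -85.9]
force: [-0.4, -0.0, 0.2]
gripper_width: 91.3
```

>>> jog_arm(
  series=[
    [[0,0,0],[0,0,0],1],
    [[0,0,0],[0,0,0],1],
    [[0,0,0],[0,0,0],1],
    [[0,0,0],[0,0,0],1],
    [[0,0,0],[0,0,0],1],
  ],
)

```text
time_s: 9.57
ee_pos: [647.8, 138.9, 203.0]
ee_rot: [179.7, 0.1, -85.9]
force: [0.9, -0.6, 0.3]
gripper_width: 90.8
```

>>> jog_arm(
  series=[
    [[1,0,-1.5],[0,0,0],0.85],
    [[1,0,-1.5],[0,0,0],0.8],
    [[1,0,-1.5],[0,0,0],0.75],
    [[1,0,-1.5],[0,0,0],0.7],
    [[1,0,-1.5],[0,0,0],0.6],
  ],
  squeeze=20,
)

```text
time_s: 9.98
ee_pos: [648.8, 138.9, 201.6]
ee_rot: [179.7, 0.1, -85.9]
force: [0.2, -0.0, 1.0]
gripper_width: 65.7
```

>>> jog_arm(
  series=[
    [[0,0,0],[0,0,0],0.4],
    [[0,0,0],[0,0,0],0.4],
    [[0,0,0],[0,0,0],0.4],
    [[0,0,0],[0,0,0],0.4],
    [[0,0,0],[0,0,0],0.4],
  ],
)

```text
time_s: 10.4
ee_pos: [648.8, 139.0, 201.6]
ee_rot: [179.7, 0.1, -85.9]
force: [0.4, -0.6, 0.7]
gripper_width: 65.8
```

>>> jog_arm(
  series=[
    [[0,0,8],[0,0,0],0.4],
    [[0,0,20],[0,0,0],0.4],
    [[0,0,40],[0,0,0],0.4],
    [[0,0,55],[0,0,0],0.4],
    [[0,0,60],[0,0,0],0.4],
  ],
)

```text
time_s: 10.82
ee_pos: [649.6, 139.1, 265.5]
ee_rot: [-179.9, 0.2, -85.9]
force: [0.4, 0.1, -0.7]
gripper_width: 65.8
```

```bash
python3 look.py b6 200 100 320 200
```

```text
[649.6 139.1 265.3] [-179.92    0.18  -85.93] 66.10772195695095
```

View pics/b6.png

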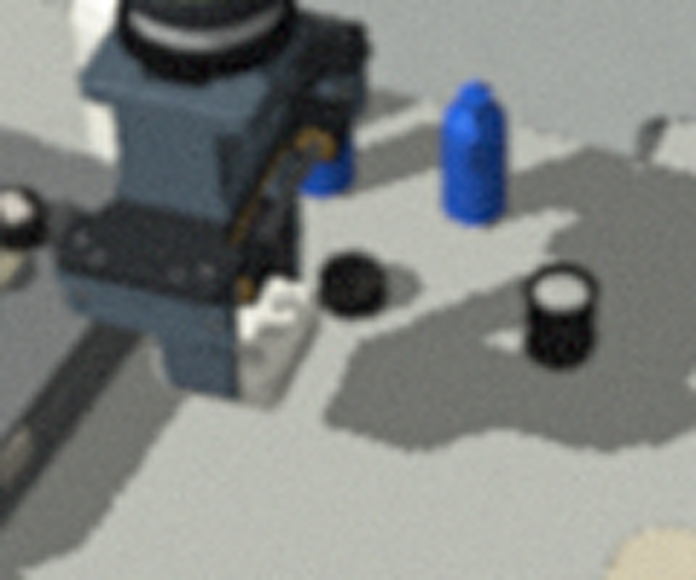

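>>> jog_arm(
  series=[
    [[-20,17,10],[0,0,0],0.4],
    [[-50,42,10],[0,0,-0.03],0.4],
    [[-80,67,10],[0,0,-0.06],0.4],
    [[-110,92,10],[0,0,-0.092],0.4],
    [[-140,117,10],[0,0,-0.092],0.4],
  ],
)

```text
time_s: 11.28
ee_pos: [507.9, 256.7, 275.0]
ee_rot: [-180.0, 0.2, -91.3]
force: [-0.5, 1.5, -0.4]
gripper_width: 66.0
```

>>> jog_arm(
  series=[
    [[-25,22,0],[0,0,0],0.4],
    [[-50,42,0],[0,0,0],0.4],
    [[-65,54,0],[0,0,0],0.4],
    [[-67,56,0],[0,0,0],0.4],
    [[-67,56,0],[0,0,0],0.4],
  ],
)

```text
time_s: 11.7
ee_pos: [440.0, 313.2, 274.8]
ee_rot: [-180.0, 0.1, -91.2]
force: [0.3, -0.1, 0.1]
gripper_width: 65.9
```

>>> jog_arm(
  series=[
    [[0,0,0],[0,0,0],0.4],
    [[0,0,0],[0,0,0],0.4],
    [[0,0,0],[0,0,0],0.4],
    [[0,0,0],[0,0,0],0.4],
    [[0,0,0],[0,0,0],0.4],
  ],
)

```text
time_s: 12.12
ee_pos: [440.6, 312.7, 274.7]
ee_rot: [-180.0, 0.1, -91.2]
force: [0.6, -1.0, -0.2]
gripper_width: 66.1
```

```bash
python3 look.py b7 190 150 350 310
```

```text
[440.5 312.8 274.8] [-1.7997e+02  1.3000e-01 -9.1230e+01] 65.87020515288647
```

View pics/b7.png

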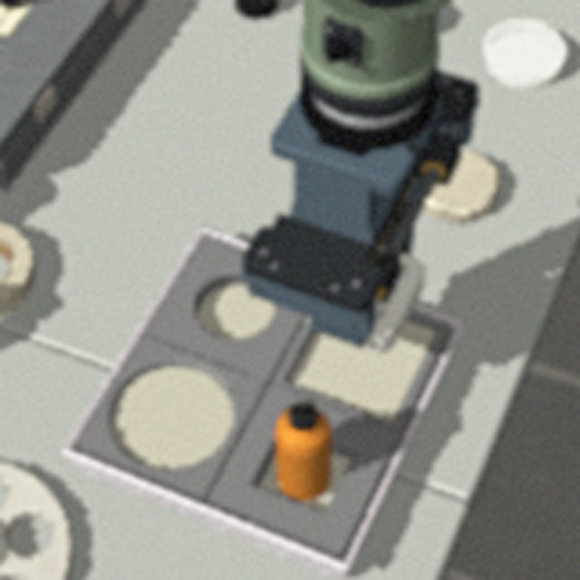

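>>> jog_arm(
  series=[
    [[-3.7,4.2,-8],[0,0,0],0.4],
    [[-3.7,4.2,-24],[0,0,0],0.4],
    [[-3.7,4.2,-40],[0,0,0],0.4],
    [[-3.7,4.2,-50],[0,0,0],0.4],
    [[-3.7,4.2,-52],[0,0,0],0.4],
  ],
)

```text
time_s: 12.58
ee_pos: [436.0, 316.7, 220.5]
ee_rot: [179.8, -0.0, -91.2]
force: [-0.4, 0.4, -0.3]
gripper_width: 65.8
```

>>> jog_arm(
  series=[
    [[0,0,0],[0,0,0],0.4],
    [[0,0,0],[0,0,0],0.4],
    [[0,0,0],[0,0,0],0.4],
    [[0,0,0],[0,0,0],0.4],
    [[0,0,0],[0,0,0],0.4],
  ],
)

```text
time_s: 13.0
ee_pos: [436.2, 316.8, 221.2]
ee_rot: [179.9, 0.0, -91.2]
force: [0.0, -0.2, -0.2]
gripper_width: 65.8
```

>>> jog_arm(
  series=[
    [[0.5,0,-1],[0,0,0],0.4],
    [[0.5,0,-2],[0,0,0],0.4],
    [[0.5,0,-2.3],[0,0,0],0.4],
    [[0.5,0,-2.3],[0,0,0],0.4],
    [[0.5,0,-2.3],[0,0,0],0.4],
  ],
)

```text
time_s: 13.42
ee_pos: [436.7, 316.8, 218.8]
ee_rot: [179.9, 0.0, -91.2]
force: [0.1, -0.4, -0.1]
gripper_width: 65.7
```

>>> jog_arm(
  series=[
    [[0,0,0],[0,0,0],0.75],
    [[0,0,0],[0,0,0],0.78],
    [[0,0,0],[0,0,0],0.8],
    [[0,0,0],[0,0,0],0.84],
    [[0,0,0],[0,0,0],0.88],
  ],
)

```text
time_s: 13.83
ee_pos: [436.7, 316.8, 218.9]
ee_rot: [179.9, 0.0, -91.2]
force: [-0.9, -1.0, 0.4]
gripper_width: 79.4
```

>>> jog_arm(
  series=[
    [[0,0,5],[0,0,0],0.88],
    [[0,0,30],[0,0,0],0.88],
    [[0,0,65],[0,0,0],0.88],
    [[0,0,100],[0,0,0],1],
    [[0,0,110],[0,0,0],1],
  ],
)

```text
time_s: 14.25
ee_pos: [437.7, 317.5, 334.5]
ee_rot: [-179.7, 0.4, -91.2]
force: [1.1, 1.2, 0.4]
gripper_width: 90.3
```

>>> jog_arm(
  series=[
    [[10,-30,0],[0,0,0],1],
    [[23,-70,0],[0,0,0],1],
    [[36,-110,0],[0,0,0],1],
    [[49,-150,0],[0,0,0],1],
    [[62,-190,0],[0,0,0],1],
  ],
)

```text
time_s: 14.67
ee_pos: [499.2, 127.2, 334.7]
ee_rot: [-179.6, 0.4, -91.2]
force: [0.1, -0.3, -0.7]
gripper_width: 91.2
```

>>> jog_arm(
  series=[
    [[12,-36,0],[0,0,0],1],
    [[24,-74,-10],[0,0,0],1],
    [[34,-102,-30],[0,0,0],1],
    [[35,-107,-50],[0,0,0],1],
    [[35,-107,-60],[0,0,0],1],
  ],
)

```text
time_s: 15.08
ee_pos: [533.9, 18.2, 272.8]
ee_rot: [-179.8, 0.3, -91.4]
force: [-0.7, -0.2, -0.1]
gripper_width: 91.0
```

>>> jog_arm(
  series=[
    [[0,0,0],[0,0,0],1],
    [[0,0,0],[0,0,0],1],
    [[0,0,0],[0,0,0],1],
    [[0,0,0],[0,0,0],1],
    [[0,0,0],[0,0,0],1],
  ],
)

```text
time_s: 15.5
ee_pos: [534.1, 19.0, 273.8]
ee_rot: [-179.7, 0.4, -91.3]
force: [-0.1, -0.4, 0.5]
gripper_width: 90.9
```

```bash
python3 look.py b8 190 110 370 310
python3 - <<'E'
from h import *
g=load("b8.npz")
for z,p in((0,(534.5,20.5,0)),(40,(534.5,20.5,40))): print(proj(g,p))
E
```

```text
[534.   18.9 273.7] [-179.71    0.36  -91.32] 91.36128605973296
[[296.61502119 159.50522546]]
[[297.02357927 149.38064064]]
```

View pics/b8.png

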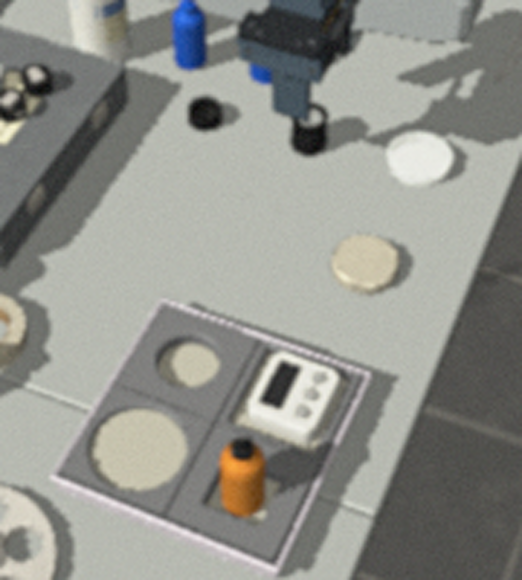

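>>> jog_arm(
  series=[
    [[0.5,1.5,-10],[0,0,0],1],
    [[0.5,1.5,-28],[0,0,0],1],
    [[0.5,1.5,-46],[0,0,0],1],
    [[0.5,1.5,-58],[0,0,0],1],
    [[0.5,1.5,-62],[0,0,0],1],
  ],
)

```text
time_s: 15.97
ee_pos: [533.7, 20.7, 209.5]
ee_rot: [-179.9, 0.4, -91.3]
force: [0.2, 1.0, -1.0]
gripper_width: 91.1
```

>>> jog_arm(
  series=[
    [[0,0,0],[0,0,0],0.7],
    [[0,0,0],[0,0,0],0.6],
    [[0,0,0],[0,0,0],0.5],
    [[0,0,0],[0,0,0],0.45],
    [[0,0,0],[0,0,0],0.3],
  ],
  squeeze=20,
)

```text
time_s: 16.38
ee_pos: [534.0, 20.7, 210.2]
ee_rot: [-179.8, 0.4, -91.3]
force: [0.7, -0.6, -0.2]
gripper_width: 60.9
```

>>> jog_arm(
  series=[
    [[0,0,0],[0,0,0],0.1],
    [[0,0,0],[0,0,0],0.1],
    [[0,0,0],[0,0,0],0.1],
    [[0,0,0],[0,0,0],0.1],
    [[0,0,0],[0,0,0],0.1],
  ],
)

```text
time_s: 16.8
ee_pos: [534.0, 20.7, 210.4]
ee_rot: [-179.8, 0.3, -91.3]
force: [-0.8, -1.0, 1.3]
gripper_width: 34.1
```

>>> jog_arm(
  series=[
    [[0,0,8],[0,0,0],0.1],
    [[0,0,25],[0,0,0],0.1],
    [[0,0,45],[0,0,0],0.1],
    [[0,0,65],[0,0,0],0.1],
    [[0,0,70],[0,0,0],0.1],
  ],
)

```text
time_s: 17.22
ee_pos: [534.9, 20.7, 283.7]
ee_rot: [-179.5, 0.4, -91.3]
force: [0.3, -0.1, 0.3]
gripper_width: 33.9
```

```bash
python3 look.py b9 250 90 350 180
```

```text
[534.7  20.7 283.2] [-179.49    0.37  -91.29] 34.07696737368485
```

View pics/b9.png

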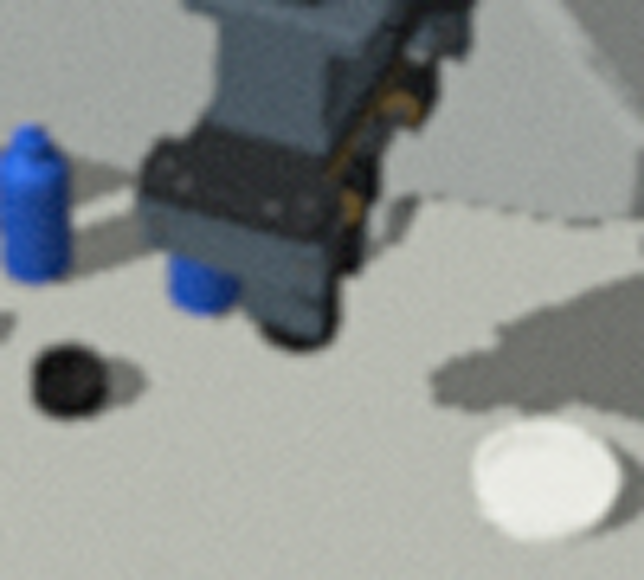

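Run:
```python
from h import *
g=load("b9.npz")
t=np.linspace(0,6.28,100)
for z in(68,73,78):
    P=proj(g,np.c_[534.7+18.5*np.cos(t),20.7+18.5*np.sin(t),np.full(100,z)]); print(z,P[:,1].max(),P[:,0].min(),P[:,0].max())
a=g["pixels"][135:150,285:305].max(2);print(a)
```

```text
68 146.77978158894143 290.42362503432713 304.03626617005824
73 145.43812021436483 290.45711581087255 304.1106771117976
78 144.0883061839771 290.4908080453174 304.18553626795665
[[101  89  86  88  91  92  93  90  92  87  82  79  83  92  79  54  38  88
  147 185]
 [ 95  93  88  91  89  95  90  91  91  87  87  75  69  68  64  44  30  87
  151 184]
 [102 105 101  95  90  93  91  95  94  94  90  84  76  66  57  39  30  85
  148 184]
 [114 137 136 109  94  92  88  90  93  95  91  93  87  84  67  42  34  84
  147 183]
 [160 174 166 131 104  83  80  83  92  87  94  93  98  92  78  40  26  80
  147 184]
 [183 188 182 170 139  90  53  59  67  79  92  95  93  91  80  37  41 102
  158 184]
 [187 186 183 185 157 106  55  38  39  55  69  76  82  85  70  34  53 129
  172 186]
 [186 185 188 190 179 142  93  53  31  25  38  38  51  60  51  44  88 151
  185 186]
 [185 188 184 188 185 172 141 101  75  49  29  24  36  44  64  91 135 173
  184 186]
 [184 184 183 185 184 189 175 164 144 120  92  84  93 107 133 154 175 183
  188 184]
 [185 188 186 185 184 186 184 183 178 166 160 159 160 167 172 184 189 186
  189 182]
 [184 183 182 183 186 185 185 186 183 187 188 186 186 181 183 185 189 185
  184 185]
 [186 186 185 184 182 187 186 186 186 188 185 190 188 185 187 185 186 184
  187 184]
 [187 182 185 184 184 184 186 184 184 186 185 183 186 188 185 182 185 184
  185 183]
 [184 181 183 184 183 184 184 188 185 185 189 185 184 181 183 184 186 186
  189 187]]
```

>>> jog_arm(
  series=[
    [[-1,30,0],[0,0,0],0.1],
    [[-2,70,0],[0,0,0],0.1],
    [[-2,110,0],[0,0,0],0.1],
    [[-3,150,0],[0,0,0],0.1],
    [[-4,190,0],[0,0,0],0.1],
  ],
)

```text
time_s: 17.68
ee_pos: [530.1, 212.2, 282.2]
ee_rot: [-179.6, 0.3, -91.3]
force: [-0.5, -0.6, -0.9]
gripper_width: 33.9
```

>>> jog_arm(
  series=[
    [[-1,38,0],[0,0,0],0.1],
    [[-2,76,0],[0,0,0],0.1],
    [[-2,98,0],[0,0,0],0.1],
    [[-2,104,0],[0,0,0],0.1],
    [[-2,104,0],[0,0,0],0.1],
  ],
)

```text
time_s: 18.1
ee_pos: [527.6, 317.6, 280.9]
ee_rot: [-179.7, 0.3, -91.2]
force: [0.3, -0.5, 0.1]
gripper_width: 34.6
```

>>> jog_arm(
  series=[
    [[0,0,0],[0,0,0],0.1],
    [[0,0,0],[0,0,0],0.1],
    [[0,0,0],[0,0,0],0.1],
    [[0,0,0],[0,0,0],0.1],
    [[0,0,0],[0,0,0],0.1],
  ],
)

```text
time_s: 18.52
ee_pos: [527.8, 316.5, 281.1]
ee_rot: [-179.7, 0.3, -91.3]
force: [-1.1, -0.4, 0.0]
gripper_width: 34.1
```

Target (528.5, 315); down to TCP z ≈ 223 first.

>>> jog_arm(
  series=[
    [[0.7,-1.5,-10],[0,0,0],0.1],
    [[0.7,-1.5,-26],[0,0,0],0.1],
    [[0.7,-1.5,-42],[0,0,0],0.1],
    [[0.7,-1.5,-52],[0,0,0],0.1],
    [[0.7,-1.5,-55],[0,0,0],0.1],
  ],
)

```text
time_s: 18.93
ee_pos: [528.0, 314.3, 223.7]
ee_rot: [-179.9, 0.1, -91.3]
force: [-0.2, 0.0, -0.1]
gripper_width: 34.1
```

>>> jog_arm(
  series=[
    [[0,0,0],[0,0,0],0.1],
    [[0,0,-1],[0,0,0],0.1],
    [[0,0,-2],[0,0,0],0.1],
    [[0,0,-3],[0,0,0],0.1],
    [[0,0,-3],[0,0,0],0.1],
  ],
)

```text
time_s: 19.35
ee_pos: [528.2, 314.3, 222.3]
ee_rot: [-179.8, 0.2, -91.3]
force: [-0.4, -1.9, 5.3]
gripper_width: 34.0
```

>>> jog_arm(
  series=[
    [[0,0,0],[0,0,0],0.1],
    [[0,0,0],[0,0,0],0.45],
    [[0,0,0],[0,0,0],0.5],
    [[0,0,0],[0,0,0],0.55],
    [[0,0,0],[0,0,0],0.65],
  ],
)

```text
time_s: 19.77
ee_pos: [528.2, 314.4, 222.3]
ee_rot: [-179.8, 0.2, -91.3]
force: [0.3, -0.0, -0.1]
gripper_width: 53.9
```

>>> jog_arm(
  series=[
    [[0,0,5],[0,0,0],0.65],
    [[0,0,30],[0,0,0],0.65],
    [[0,0,65],[0,0,0],0.65],
    [[0,0,100],[0,0,0],1],
    [[0,0,110],[0,0,0],1],
  ],
)

```text
time_s: 20.18
ee_pos: [529.2, 315.0, 338.3]
ee_rot: [-179.3, 0.5, -91.3]
force: [1.1, 0.8, 1.4]
gripper_width: 69.7
```

>>> jog_arm(
  series=[
    [[-10,-30,0],[0,0,0],1],
    [[-22,-68,0],[0,0,0],1],
    [[-34,-106,0],[0,0,0],1],
    [[-46,-144,0],[0,0,0],1],
    [[-58,-182,0],[0,0,0],1],
  ],
)

```text
time_s: 20.6
ee_pos: [470.1, 131.6, 338.4]
ee_rot: [-179.3, 0.5, -91.2]
force: [0.8, -1.1, 0.5]
gripper_width: 91.3
```

```bash
python3 look.py c1 190 150 350 310
```

```text
[467.5 126.6 338. ] [-1.7957e+02  1.3000e-01 -9.1350e+01] 91.67510377816832
```

View pics/c1.png

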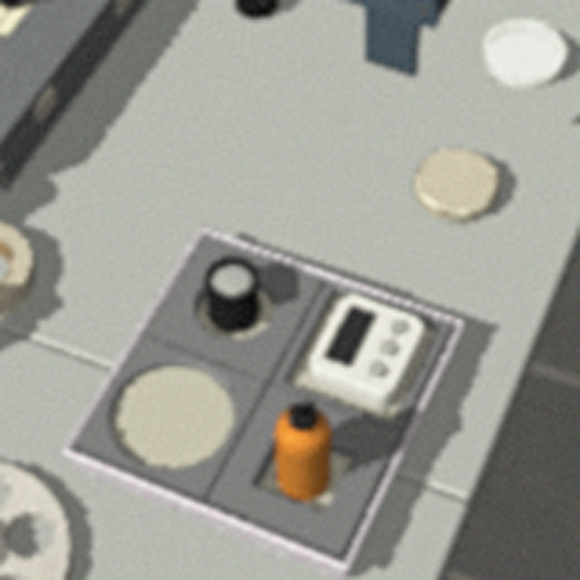

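>>> jog_arm(
  series=[
    [[-12,-38,0],[0,0,0],1],
    [[-23,-74,-10],[0,0,0],1],
    [[-34,-110,-30],[0,0,0],1],
    [[-38.5,-122,-60],[0,0,0],1],
    [[-38.5,-122,-70],[0,0,0],1],
  ],
)

```text
time_s: 21.07
ee_pos: [426.3, 2.3, 265.5]
ee_rot: [-179.9, 0.1, -91.6]
force: [0.4, -0.4, -0.1]
gripper_width: 91.3
```

>>> jog_arm(
  series=[
    [[0,0,0],[0,0,0],1],
    [[0,0,0],[0,0,0],1],
    [[0,0,0],[0,0,0],1],
    [[0,0,0],[0,0,0],1],
    [[0,0,0],[0,0,0],1],
  ],
)

```text
time_s: 21.48
ee_pos: [427.0, 2.8, 266.4]
ee_rot: [-179.8, 0.1, -91.5]
force: [0.0, 0.2, -0.2]
gripper_width: 91.1
```

```bash
python3 look.py c2 270 110 390 210
```

```text
[426.8   2.8 266.3] [-1.798e+02  9.000e-02 -9.151e+01] 91.09297655137173
```

View pics/c2.png

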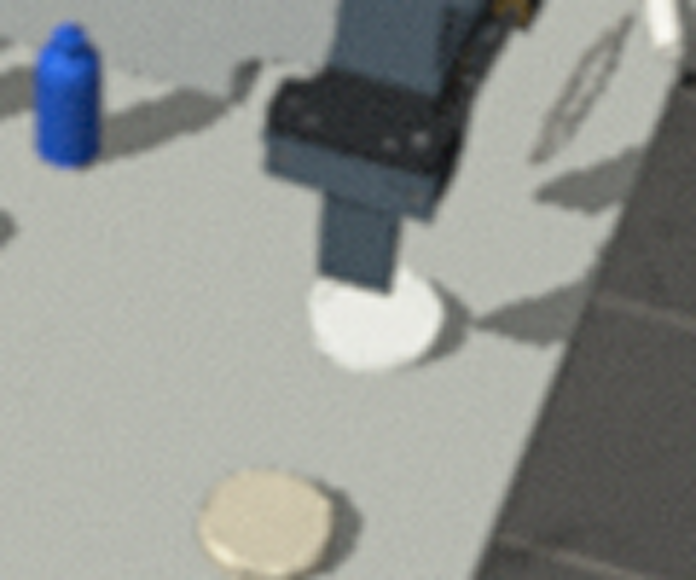

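>>> jog_arm(
  series=[
    [[2.2,1.5,-10],[0,0,0],1],
    [[2.2,1.5,-28],[0,0,0],1],
    [[2.2,1.5,-46],[0,0,0],1],
    [[2.2,1.5,-60],[0,0,0],1],
    [[2.2,1.5,-65],[0,0,0],1],
  ],
)

```text
time_s: 21.95
ee_pos: [428.7, 4.6, 200.1]
ee_rot: [-179.9, 0.1, -91.5]
force: [-0.5, -0.1, -1.0]
gripper_width: 91.6
```

>>> jog_arm(
  series=[
    [[0,0,0],[0,0,0],1],
    [[0,0,0],[0,0,0],1],
    [[0,0,0],[0,0,0],1],
    [[0,0,0],[0,0,0],1],
    [[0,0,0],[0,0,0],1],
  ],
)

```text
time_s: 22.37
ee_pos: [429.0, 4.6, 200.8]
ee_rot: [-179.8, 0.1, -91.5]
force: [0.8, 0.2, -0.7]
gripper_width: 91.4
```

>>> jog_arm(
  series=[
    [[0,0,-2],[0,0,0],0.85],
    [[0,0,-2],[0,0,0],0.8],
    [[0,0,-2],[0,0,0],0.75],
    [[0,0,-2],[0,0,0],0.7],
    [[0,0,-2],[0,0,0],0.6],
  ],
  squeeze=12,
)

```text
time_s: 22.78
ee_pos: [429.0, 4.6, 198.8]
ee_rot: [-179.8, 0.1, -91.5]
force: [0.4, -0.1, 0.3]
gripper_width: 61.5
```

>>> jog_arm(
  series=[
    [[0,0,0],[0,0,0],0.4],
    [[0,0,0],[0,0,0],0.4],
    [[0,0,0],[0,0,0],0.4],
    [[0,0,0],[0,0,0],0.4],
    [[0,0,0],[0,0,0],0.4],
  ],
)

```text
time_s: 23.2
ee_pos: [429.0, 4.6, 198.8]
ee_rot: [-179.8, 0.1, -91.5]
force: [0.5, 0.3, 1.1]
gripper_width: 61.5
```

>>> jog_arm(
  series=[
    [[0,0,5],[0,0,0],0.4],
    [[0,0,18],[0,0,0],0.4],
    [[0,0,35],[0,0,0],0.4],
    [[0,0,55],[0,0,0],0.4],
    [[0,0,60],[0,0,0],0.4],
  ],
)

```text
time_s: 23.62
ee_pos: [429.8, 4.6, 261.3]
ee_rot: [-179.5, 0.1, -91.5]
force: [0.8, -0.7, -0.4]
gripper_width: 61.6
```

```bash
python3 look.py c3 270 110 390 210
```

```text
[429.7   4.6 261. ] [-1.7953e+02  9.0000e-02 -9.1470e+01] 61.37430420083839
```

View pics/c3.png

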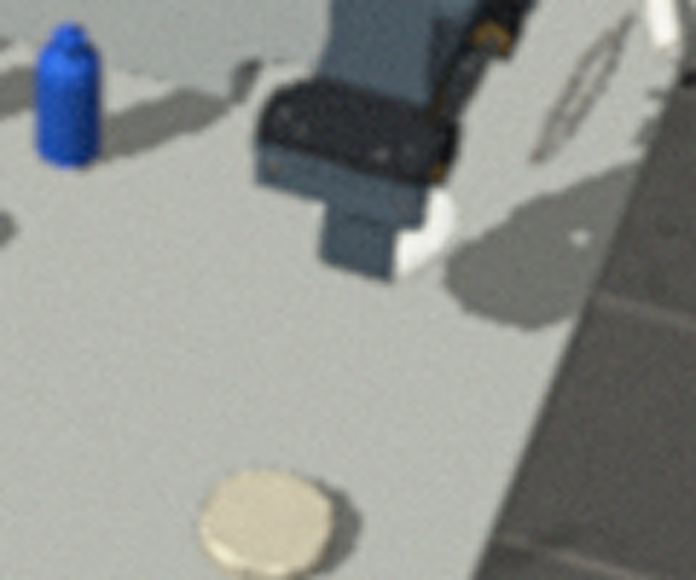

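>>> jog_arm(
  series=[
    [[5,22,15],[0,0,0],0.4],
    [[14,57,25],[0,0,0],0.4],
    [[23,95,25],[0,0,0],0.4],
    [[32,133,25],[0,0,0],0.4],
    [[41,171,25],[0,0,0],0.4],
  ],
)

```text
time_s: 24.08
ee_pos: [470.6, 177.2, 285.4]
ee_rot: [-179.6, 0.1, -91.5]
force: [1.2, -0.6, -0.1]
gripper_width: 61.6
```

>>> jog_arm(
  series=[
    [[9,37,0],[0,0,0],0.4],
    [[18,74,0],[0,0,0],0.4],
    [[27,111,0],[0,0,0],0.4],
    [[36,147,0],[0,0,0],0.4],
    [[44,180,0],[0,0,0],0.4],
  ],
)

```text
time_s: 24.5
ee_pos: [514.5, 359.4, 283.9]
ee_rot: [-179.6, 0.0, -91.4]
force: [0.8, -0.4, -0.7]
gripper_width: 61.7
```

>>> jog_arm(
  series=[
    [[6,22,0],[0,0,0],0.4],
    [[12,40,0],[0,0,0],0.4],
    [[15.5,48,0],[0,0,0],0.4],
    [[15.5,48,0],[0,0,0],0.4],
    [[15.5,48,0],[0,0,0],0.4],
  ],
)

```text
time_s: 24.92
ee_pos: [529.8, 406.8, 282.8]
ee_rot: [-179.7, -0.1, -91.4]
force: [-0.0, -0.3, -0.0]
gripper_width: 61.6
```

>>> jog_arm(
  series=[
    [[0,0,0],[0,0,0],0.4],
    [[0,0,0],[0,0,0],0.4],
    [[0,0,0],[0,0,0],0.4],
    [[0,0,0],[0,0,0],0.4],
    [[0,0,0],[0,0,0],0.4],
  ],
)

```text
time_s: 25.33
ee_pos: [529.8, 406.3, 283.1]
ee_rot: [-179.7, -0.1, -91.5]
force: [-0.6, 0.4, -0.5]
gripper_width: 61.4
```

```bash
python3 look.py c4 190 150 350 310
```

```text
[529.8 406.5 283.1] [-1.7973e+02 -8.0000e-02 -9.1450e+01] 61.62858113581287
```

View pics/c4.png

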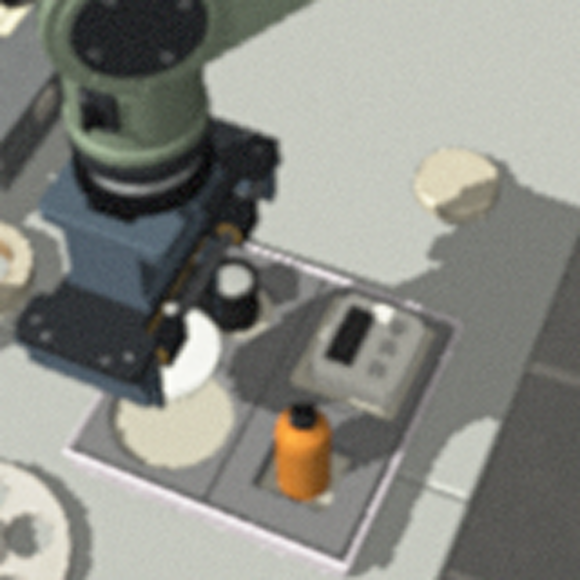

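>>> jog_arm(
  series=[
    [[0.3,1,-10],[0,0,0],0.4],
    [[0.3,1,-28],[0,0,0],0.4],
    [[0.3,1,-45],[0,0,0],0.4],
    [[0.3,1,-56],[0,0,0],0.4],
    [[0.3,1,-60],[0,0,0],0.4],
  ],
)

```text
time_s: 25.8
ee_pos: [529.5, 407.0, 220.4]
ee_rot: [-179.9, -0.2, -91.5]
force: [-1.0, 1.0, -0.5]
gripper_width: 61.4
```

>>> jog_arm(
  series=[
    [[0,0,0],[0,0,0],0.4],
    [[0,0,0],[0,0,0],0.4],
    [[0,0,0],[0,0,0],0.4],
    [[0,0,0],[0,0,0],0.4],
    [[0,0,0],[0,0,0],0.4],
  ],
)

```text
time_s: 26.22
ee_pos: [529.7, 407.2, 221.3]
ee_rot: [-179.9, -0.2, -91.5]
force: [0.1, -0.2, -1.4]
gripper_width: 61.6
```

>>> jog_arm(
  series=[
    [[0.3,0.3,-1],[0,0,0],0.4],
    [[0.3,0.3,-2],[0,0,0],0.4],
    [[0.3,0.3,-2.5],[0,0,0],0.4],
    [[0.3,0.3,-2.5],[0,0,0],0.4],
    [[0.3,0.3,-2.5],[0,0,0],0.4],
  ],
)

```text
time_s: 26.63
ee_pos: [530.0, 407.5, 219.0]
ee_rot: [-179.8, -0.2, -91.4]
force: [0.6, 0.6, 1.0]
gripper_width: 61.3
```

>>> jog_arm(
  series=[
    [[0,0,0],[0,0,0],0.71],
    [[0,0,0],[0,0,0],0.74],
    [[0,0,0],[0,0,0],0.78],
    [[0,0,0],[0,0,0],0.82],
    [[0,0,0],[0,0,0],0.86],
  ],
)

```text
time_s: 27.05
ee_pos: [530.0, 407.5, 218.9]
ee_rot: [-179.8, -0.2, -91.5]
force: [-0.1, 0.3, -0.7]
gripper_width: 77.7
```

>>> jog_arm(
  series=[
    [[0,0,5],[0,0,0],0.86],
    [[0,0,30],[0,0,0],0.86],
    [[0,0,65],[0,0,0],0.86],
    [[0,0,100],[0,0,0],0.86],
    [[0,0,130],[0,0,0],0.86],
  ],
)

```text
time_s: 27.47
ee_pos: [530.0, 407.5, 351.6]
ee_rot: [-179.8, -0.1, -91.4]
force: [0.4, 1.2, 0.3]
gripper_width: 78.7
```

>>> jog_arm(
  series=[
    [[0,-30,0],[0,0,0],0.86],
    [[0,-68,0],[0,0,0],0.86],
    [[0,-106,0],[0,0,0],0.86],
    [[0,-144,0],[0,0,0],0.86],
    [[0,-182,0],[0,0,0],0.86],
  ],
)

```text
time_s: 27.88
ee_pos: [529.5, 223.9, 352.1]
ee_rot: [-179.7, -0.1, -91.4]
force: [1.6, -0.3, 0.1]
gripper_width: 78.2
```

>>> jog_arm(
  series=[
    [[-20,-38,0],[0,0,0],0.86],
    [[-40,-70,0],[0,0,0],0.86],
    [[-50,-90,0],[0,0,0],0.86],
    [[-55,-100,0],[0,0,0],0.86],
    [[-55,-100,0],[0,0,0],0.86],
  ],
)

```text
time_s: 28.3
ee_pos: [473.7, 122.5, 352.8]
ee_rot: [-179.7, -0.1, -91.5]
force: [-0.1, 0.6, 0.9]
gripper_width: 78.5
```

>>> jog_arm(
  series=[
    [[-10,-38,0],[0,0,0],0.86],
    [[-20,-70,0],[0,0,0],0.86],
    [[-25,-90,0],[0,0,0],0.86],
    [[-30,-100,0],[0,0,0],0.86],
    [[-30,-100,0],[0,0,0],0.86],
  ],
)

```text
time_s: 28.72
ee_pos: [444.0, 22.1, 353.0]
ee_rot: [-179.7, -0.1, -91.6]
force: [0.5, 0.8, -0.4]
gripper_width: 78.8
```

```bash
python3 look.py d1 190 110 370 310; python3 look.py d2 110 120 390 290 top
```

```text
[444.4  22.9 353. ] [-1.7963e+02 -4.0000e-02 -9.1600e+01] 78.12436702537478
[444.6  23.3 353. ] [-1.7962e+02 -4.0000e-02 -9.1540e+01] 78.2058932776343
```

View pics/d1.png

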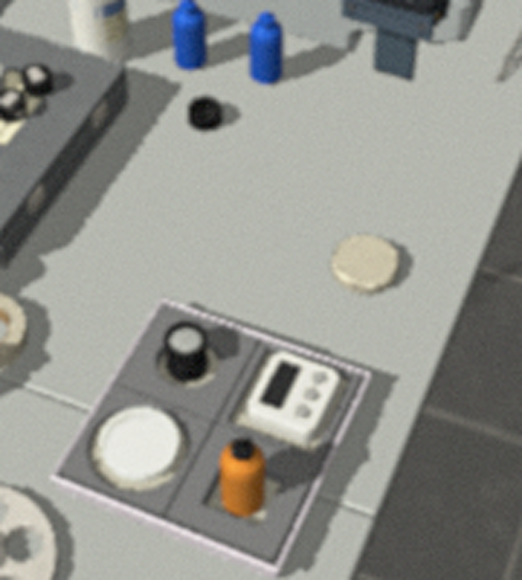

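View pics/d2.png

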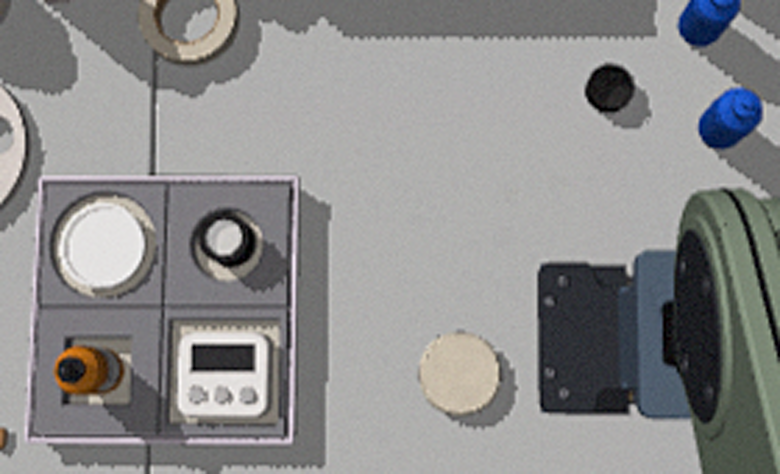

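Run:
```python
from m import *
T=dict(dish=(530,407.5),timer=(436.5,317),bottle=(438.5,409))
for n,F,R in(("top","d2",dict(dish=(125,188,168,229),timer=(168,232,214,276),bottle=(124,234,166,275),lid=(255,235,300,275),cap=(315,140,342,164))),("side","d1",dict(dish=(215,247,262,282),timer=(266,226,317,268),bottle=(257,255,292,292),lid=(298,185,335,215),cap=(250,140,270,157)))):
    f=load(F+".npz"); hsv=cv2.cvtColor(f["pixels"],cv2.COLOR_RGB2HSV); H,S,V=[hsv[:,:,i].astype(int) for i in range(3)]
    white=((V>(190 if n=="top" else 205))&(S<(25 if n=="top" else 22))).astype(np.uint8); amber=((S>130)&(H<25)).astype(np.uint8); dark=(V<60).astype(np.uint8); beige=((S>32)&(V>110)).astype(np.uint8)
    for k,z,m in(("dish",27.5,white),("timer",28,white),("bottle",38,amber),("lid",7.5,beige),("cap",8.5,dark)):
        c=cen(f,m,R[k],z); print(n,k,c[0],c[1][1:],T.get(k))
f=load("d2.npz"); s=780/280
p=np.array([(73,369),(229,238)])/s+[110,120]-.4
print("cap@94",ray(f,p[0],94),"lens@52",ray(f,p[1],52))
g=load("d1.npz"); s=580/200
p=np.array([(243,448),(186,338)])/s+[190,110]-.4
print("cap@90",ray(g,p[0],90),"lens@52",ray(g,p[1],52))
```

```text
top dish [529.  408.8  27.5] ((63.05121994018555, 61.35126495361328), 19.264698028564453) (530, 407.5)
top timer [434.3 318.1  28. ] ((63.207088470458984, 57.4930419921875), 89.01494598388672) (436.5, 317)
top bottle [437.8 417.9  38. ] ((37.964988708496094, 33.09861755371094), 75.43756103515625) (438.5, 409)
top lid [430.6 147.4   7.5] ((55.06611633300781, 56.408485412597656), 88.76316833496094) None
top cap [642.1  27.9   8.5] ((32.804264068603516, 35.99333190917969), 61.54692459106445) None
side dish [531.9 406.4  27.5] ((61.6287956237793, 61.58308410644531), 53.30640411376953) (530, 407.5)
side timer [437.1 316.8  28. ] ((72.36449432373047, 57.005584716796875), 88.3756103515625) (436.5, 317)
side bottle [440.7 409.9  38. ] ((31.514137268066406, 58.126277923583984), 22.563217163085938) (438.5, 409)
side lid [432.4 147.3   7.5] ((56.28755569458008, 63.23138427734375), 4.095858097076416) None
side cap [643.2  28.2   8.5] ((26.027233123779297, 37.2721061706543), 23.765277862548828) None
cap@94 [[438.03633883 405.94509873  94.        ]] lens@52 [[528.98523829 309.41622298  52.        ]]
cap@90 [[437.88816675 412.65033041  90.        ]] lens@52 [[531.35411224 313.39269504  52.        ]]
```

Run:
```python
import cv2,numpy as np
from h import *
f=load("d2.npz"); im=f["pixels"]; cv2.imwrite("pics/e1.png",cv2.resize(im[185:280,120:220,::-1],None,fx=6,fy=6,interpolation=cv2.INTER_NEAREST))
t=np.linspace(0,6.28,60)
def c(x,y,r,z): return proj(f,np.c_[x+r*np.cos(t),y+r*np.sin(t),np.full(60,z)])
for n,a in(("loupe top",c(528.2,314.3,18.5,52)),("foot",c(528.2,314.3,18.5,12)),("bottlecap",c(438.3,408.8,9,94))):
    print(n,((a.min(0)-[120,185]+.5)*6).round(),((a.max(0)-[120,185]+.5)*6).round())
```

```text
loupe top [364.  71.] [475. 182.]
foot [387.  87.] [494. 193.]
bottlecap [ 60. 375.] [117. 434.]
```

View pics/e1.png

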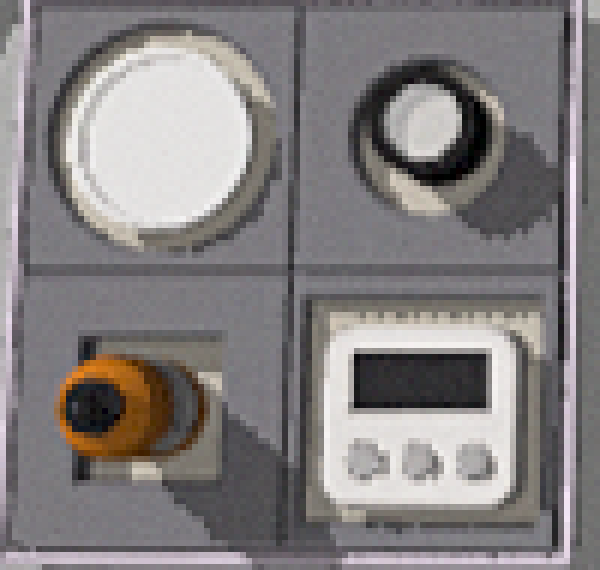

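```bash
python3 -c "
from workcell import env,telemetry
print(telemetry.state()['time_s'],env.job_done())"
```

```text
the job is handed in; nothing more can be done
28.8167 None
```

All four pieces of the kit are packed and the job was handed in at 28.8 s. The bottle, timer, loupe and dish each went upright into their own insert, in that order.

**Which was the dish:** I took the white, hollow-rimmed piece as the dish and the opaque beige one as the jar lid, because only the white one shows an open rim in both views.

**Last checks:** In both final pictures all four stand upright in their recesses.
- **Dish and timer:** these measure within about 2.5 mm of their recess centres.
- **Look-alikes:** the jar lid and black cap read about 1 mm or less from their starting places. They were not touched.
- **Gripper:** it was open and clear of everything.

**Where checks disagreed:**
- **Bottle:** the top-view colour mask put its body about 9 mm off in y. That mask includes the upper body and the grey band, so I did not rely on it. The cap outline, the side view and the arm's release position agree within about 4 mm.
- **Loupe, position:** a hand-picked lens point in the top view read about 6 mm off in y. The outline check and the release position put it within about 2 mm, and all readings are inside the limit.
- **Loupe, height:** while carried, the side view suggested it sat about 5 mm high in the grip. It touched the floor at the expected height, with 5.3 N of contact.

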